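Pack up after a cartridge change

ROBOT

A 6-joint arm with a two-finger parallel gripper is mounted at the origin on the work surface. World frame = base frame: x ahead of the robot, y to its left, z up, the work surface at z = 0. Lengths are in m, angles in rad, forces in N, time in s.
With the tool pointing down it reaches from about 0.3 to 0.775 m from the base axis. Payload 14.6 kg.
Tool frame: the origin (TCP) lies midway between the tips of the shut fingers; the grasp point (between the pads) lies 19 mm behind it (ctrl.tcp_to_grasp is the z of the grasp point in the tool frame, in m); z points along the fingers, y is the line along which they close (so a half turn about z gives the same grasp; the last joint's range is limited). The gripper opens to 94 mm and grips with 3 to 60 N. Pads are 16 mm wide; open, the fingers measure 119 mm over their backs; the gripper's body (75 mm by 177 mm) begins 78 mm behind the grasp point.
Start: joints at [-1.343, 0.3, 1.521, -0, 1.321, -0.067], TCP at [0.16, -0.526, 0.205] pointing down, gripper open.
Joint ranges: [-3.03, 3.03], [-0.79, 2.21], [0.23, 2.52], [-1.04, 4.18], [0, 3.07], [-2.55, 2.55]. Speed limits (rad/s): [2.22, 2.22, 2.57, 3.14, 3.14, 3.14].

INTERFACE

Orientations are given as [roll, pitch, yaw] about the fixed x, y, z axes, in that order (R = Rz(yaw) Ry(pitch) Rx(roll)).
In Python, from station import monitor, camera, ctrl gives the robot as it stands.
- The arm moves only by the tool apply_moves, never from a script. Its argument "plan" is one flat list of numbers, 4 for each row, row after row: the shift along the tool's x, y, z in mm, then the turn about the tool's z in rad. In form: [dx, dy, dz, spin, dx, dy, dz, spin, ...]. A call has 1 to 20 rows; each row shifts and turns the commanded pose from where the row before left it, along the tool's axes as they then stand; what a row does not reach is not made up. A row lasts 1/10 s, in which the tool goes at most 50 mm and 8.59 degrees, less where a joint would pass 70% of its speed; a pose out of reach is approached as far as the arm can. A call is refused whole if a number of a shift passes 50 or a number of a turn 0.15, either way. A call with a gripper value outside its range is refused whole. "hand" is the gripper command: -1 is shut, 1 is fully open, values between are in proportion, set as the call begins (left out, the last holds). The fingers move at their own pace and stop on an object; "squeeze" is the grip in N (left out, the last holds). Time passes only in rows, so rows that do not move let the fingers close. It gives the time, the measured TCP pose, the force, the opening and the grip force at its end, in the units of the state.
- monitor.get_obs(): the state, without advancing time (a new reading comes with each control period).
- camera(name): name is "side" or "top"; returns a dict with "image" (480x640x3 uint8, red, green, blue), "range_z" (480x640 float32, m along the optical axis (not along the pixel's ray), 0 where there is no reading), "mtx" (3x3 intrinsics, pixels), "rvec" (rotation vector, rad) and "tvec" (3), from world to camera coordinates, as OpenCV has them. Camera axes: x right, y down, z forward; pixel columns grow to the right and rows downward; lengths in m; the calibration is good to about 2 mm. A picture is of the moment at which its call begins.
- ctrl.hand_in(): hands the job in; it is judged then, once.
The state is a dict: "time_s": time; "qpos": joint angles; "joint_vel": joint speeds; "tau": joint torques, N m; "ee_pos": TCP position; "eef_rot": TCP orientation; "force": force on the tool from outside, world axes, zero at the start; "moment": the same for the moment, N m; "grip_width": finger opening in m; "grip_force": force on a finger pad.
Only numpy, scipy, OpenCV 4.12 (cv2) and the standard library are available. Lean on these libraries where they do the work, as an engineer would, in place of code of your own. Each camera call takes 0.05 s, during which the arm holds its last target. There are 200 camera calls.

TASK

Clear up after the cartridge change: put the headshell upright in the open tub and snap the tub's lid fully home over it, lay the screwdriver centred on the grey mat along the mat's length, and stand the paperweight upright on the table midway between the tub and the ceramic box. Leave the bottle and the record weight where they are.

Things in the scene. Friction and masses are not known exactly. Their poses are not given: they have to be found in the camera images.
- mat: Grey silicone cartridge mat, flat on the table and fixed, 100 x 170 x 3 mm thick. Origin: centre of its underside; its y axis runs along the 170 mm length, z up.
- tub: Round white tub, fixed, open on top: outer diameter 102, inner 96, height 40, floor 3 mm thick. Four small sprung catches inside the mouth, 2 to 8 mm below the rim, reach in to 42 mm from the axis; they give way as the lid is pressed in (2 to 10 N) and then hold it. A wide-open gripper may not fit inside. Origin: centre of its underside, z up; its x axis points to the ceramic box, 210 mm away.
- ceramic_box: Small square hinged ceramic box, shut and fixed, white with a blue lid and brass hinges, 74 x 74 x 47 mm high. Origin: centre of its underside on the table, z up. It need not be opened.
- headshell: Chrome headshell with black cartridge below, standing on it: 50 long (x), 18 wide (y), 20 mm high, plus a thin chrome collar 12 mm long at its -x end and a thin finger lift near its +x end reaching 20 mm to +y. Sides flat from x = -18 to +18 mm: grip across y there. About 30 g. Origin: centre of the cartridge's underside, z up.
- tub_lid: White round tub lid, standing plug down: plug 14 mm deep, radius 37 mm at the foot widening to 44; disc of 106 mm diameter at 14 to 18 mm height; grey bar handle 44 long (x), 16 wide (y), 18 to 41 mm high. Any yaw fits. Origin: centre of the plug's underside, z up. Home, the disc lies on the tub's rim, origin 26 mm above the tub's; merely laid on it rides about 6 mm higher and must be pressed.
- screwdriver: Screwdriver with square red aluminium handle, lying along its x axis, 150 mm long: handle 80 x 16 x 16 mm from x = -75 to +5 mm, then a steel blade of 6 mm diameter to x = +75 mm, 8 mm up. It balances near x = -30 mm: grip there. Origin: mid-length (75 mm from either end), level with the handle's underside, z up.
- paperweight: Green glass marble paperweight, a round ball flattened below: 56 mm diameter between 16 and 26 mm height, 46 mm high, flat foot of 40 mm diameter. About 200 g. Origin: centre of its foot, z up.
- bottle: Bystander: small closed amber bottle, 36 mm diameter, 90 mm high, standing loose beyond the work. Origin: centre of its underside.
- record_weight: Bystander: round brass record weight, 72 mm diameter, 42 mm high, standing loose beyond the work. Origin: centre of its underside.

How it is judged:
On the way, in this order (a step that is already met when the one before it is completed fails the run):
1. the headshell stands in the tub (horizontal distance between headshell and tub below 0.025 m and z of headshell in the frame of tub below 0.01 m and angle between headshell's own z axis and vertical below 0.2 rad and linear speed of headshell below 0.02 m/s), for 0.2 s.
2. the lid is snapped home on the tub over the headshell (horizontal distance between headshell and tub below 0.025 m and z of headshell in the frame of tub below 0.01 m and angle between headshell's own z axis and vertical below 0.2 rad and horizontal distance between tub_lid and tub below 0.006 m and z of tub_lid in the frame of tub between 0.023 and 0.0285 m and angle between tub_lid's own z axis and vertical below 0.06 rad), for 0.2 s.
At the end, for the whole second after the job is handed in: Headshell upright in the tub; lid snapped home on it (within 6 mm sideways, 2.5 mm in height); screwdriver lying on the mat, mid-length within 15 mm of its centre each way, along its length within 0.2 rad; paperweight upright within 15 mm each way of midway from tub to box; all at rest (all of step 2 and x of screwdriver in the frame of mat between -0.015 and 0.015 m and y of screwdriver in the frame of mat between -0.015 and 0.015 m and z of screwdriver in the frame of mat between 0.001 and 0.007 m and angle between the x axis of screwdriver and the y axis of mat, either way round below 0.2 rad and x of paperweight in the frame of tub between 0.09 and 0.12 m and y of paperweight in the frame of tub between -0.015 and 0.015 m and height (world z) of paperweight below 0.005 m and angle between paperweight's own z axis and vertical below 0.15 rad and linear speed of each of headshell, tub_lid, screwdriver, paperweight below 0.02 m/s); the robot touches nothing.
It fails at once if the bottle is moved more than 20 mm (distance of bottle from where it was at the start of the episode above 0.02 m).
It fails at once if the record weight is moved more than 20 mm (distance of record_weight from where it was at the start of the episode above 0.02 m).
It also fails if it takes over 115 s, if anything falls off the work surface, if the arm or the gripper's body presses on something with over 40 N, if the wrist force passes 120 N, or if a joint passes its speed limit or range.

## Working session

There is one attempt and no reset: what is moved stays moved. The work goes in short steps, Python scripts to look and compute and a tool call to move; the robot and the scene stay as the last step left them, time stands still between calls to the robot, and variables do not carry over. Pictures are saved under pics/ and viewed, at most 14 in all, crops included, and the job is handed in when it is done.

Besides the shell and the picture viewer there is one more tool, called after "Emit:" by a JSON object that holds its "method" and its "body", one argument or row to a line. apply_moves: Moves the arm, as the interface text tells. Its arguments: {"type":"object","properties":{"plan":{"type":"array","items":{"type":"number"}},"hand":{"type":"number"},"squeeze":{"type":"number"}},"required":["plan"]}

```bash
mkdir -p pics; cat > h.py <<'E'
import numpy as np, cv2
from station import monitor, camera, ctrl
def cloud(c):
    K=c["mtx"];R,_=cv2.Rodrigues(np.array(c["rvec"],float));t=np.array(c["tvec"]).reshape(3)
    z=c["range_z"];v,u=np.mgrid[:480,:640]
    P=np.stack([(u-K[0,2])/K[0,0]*z,(v-K[1,2])/K[1,1]*z,z],-1)
    W=(P-t)@R; W[z<=0]=np.nan
    return W
def save(c,n,crop=None,s=1):
    im=c["image"][:,:,::-1]
    if crop: im=im[crop[1]:crop[3],crop[0]:crop[2]]
    cv2.imwrite("pics/"+n,cv2.resize(im,None,fx=s,fy=s))
E
python3 - <<'E'
from h import *
for n in("top","side"):
    c=camera(n);save(c,n+"1.png");W=cloud(c);np.save(n+".npy",W)
    R,_=cv2.Rodrigues(np.array(c["rvec"],float));print(n,-R.T@np.array(c["tvec"]).reshape(3),R.round(2).tolist())
o=monitor.get_obs();print(o["ee_pos"],o["eef_rot"],o["grip_width"],ctrl.tcp_to_grasp)
E
```

```text
top [0.48302842 0.03101298 1.2980688 ] [[0.03, -1.0, 0.02], [-1.0, -0.03, -0.08], [0.08, -0.02, -1.0]]
side [0.43267762 0.66554731 0.74503062] [[-0.97, -0.22, 0.01], [-0.17, 0.72, -0.67], [0.15, -0.66, -0.74]]
[ 0.15975441 -0.52604226  0.20495044] [-3.14055798e+00 -8.52882603e-05  2.94785235e-01] 0.09399813713927428 -0.0188
```

View pics/top1.png

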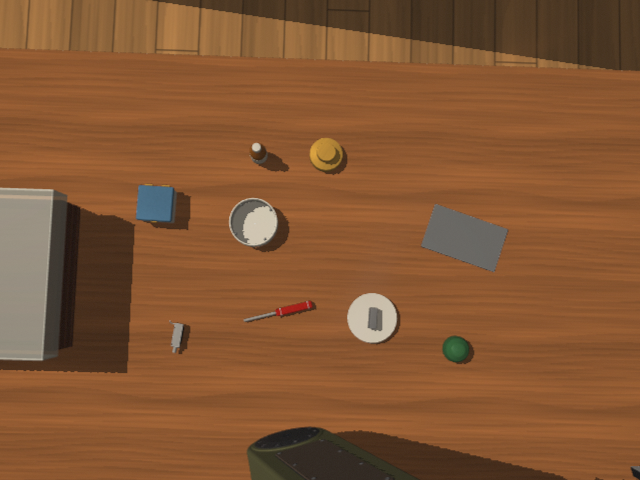

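View pics/side1.png

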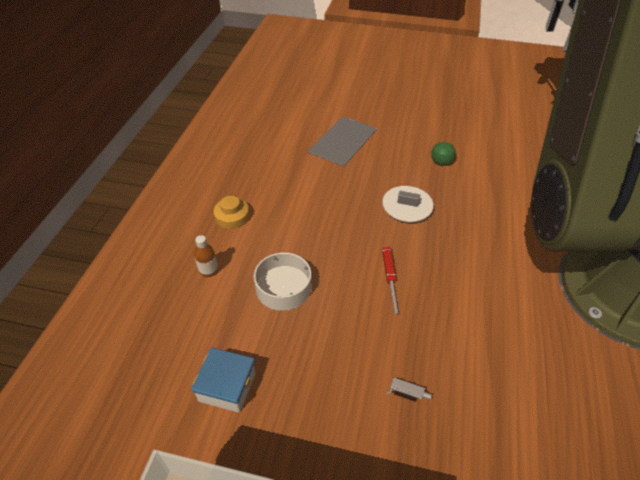

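The top view shows the headshell at (177,337), screwdriver (278,312), lid (372,318), paperweight (456,349), tub (254,222), box (156,204) and mat (465,238). The bottle (259,153) and brass weight (326,155) stand behind the tub.

```bash
python3 - <<'E'
from h import *
im=cv2.imread("pics/top1.png").astype(int);hs=cv2.cvtColor(im.astype(np.uint8),cv2.COLOR_BGR2HSV)
W=np.load("top.npy")
def reg(n,u0,v0,u1,v1,zmin,zmax,f=None):
    m=np.zeros((480,640),bool);m[v0:v1,u0:u1]=1
    m&=(W[...,2]>zmin)&(W[...,2]<zmax)
    if f is not None:m&=f
    p=W[m]
    r=cv2.minAreaRect((p[:,:2]*1000).astype(np.float32)); e=cv2.minEnclosingCircle((p[:,:2]*1000).astype(np.float32))
    print(n,len(p),"mean",p.mean(0).round(4),"rect",np.round(r[0],1),np.round(r[1],1),round(r[2],1),"circ",np.round(e[0],1),round(e[1],1),"z",np.percentile(p[:,2],[2,50,98]).round(4))
    return p
print("table",np.nanmedian(W[260:290,300:330,2]))
reg("tubrim",220,190,290,255,.033,.06)
reg("box",130,175,180,230,.035,.07)
reg("head",160,315,195,360,.006,.05)
reg("headtop",160,315,195,360,.014,.05)
reg("lid",340,285,405,350,.012,.025); reg("lidh",340,285,405,350,.033,.06)
red=(hs[...,1]>180)&((hs[...,0]<5)|(hs[...,0]>174))
reg("sd",238,295,320,330,.005,.03);reg("sdred",238,295,320,330,.012,.03)
reg("pw",435,330,480,370,.012,.07);reg("pwtop",435,330,480,370,.04,.07)
g=(hs[...,1]<60)
reg("mat",410,195,520,280,-.01,.02,g)
reg("bottle",240,130,275,170,.07,.12);reg("rw",300,130,350,180,.02,.06)
# headshell height map
for v in range(316,358,2):print([int(1000*x) for x in W[v,166:190,2]])
c=W[337,177];print(c, W[338,177]-c, W[337,178]-c)
E
```

```text
table -0.00045577601176681134
tubrim 261 mean [0.6274 0.1419 0.0389] rect [626.2 141.4] [100.8  99.5] 1.4 circ [626.5 141.9] 50.9 z [0.0336 0.039  0.0444]
box 1280 mean [0.6585 0.348  0.046 ] rect [660.  349.2] [75.3 79.9] 87.3 circ [658.8 349. ] 50.3 z [0.0383 0.0461 0.0515]
head 258 mean [0.381  0.2957 0.0185] rect [378.3 301.1] [92.1 54.3] 19.8 circ [373.8 313.8] 46.1 z [0.0081 0.019  0.024 ]
headtop 236 mean [0.3814 0.2958 0.0193] rect [380.4 295.5] [68.1 27. ] 5.1 circ [379.6 304.5] 34.3 z [0.0151 0.0193 0.024 ]
lid 1720 mean [ 0.4301 -0.1165  0.0177] rect [ 430. -117.] [104.5 102.9] 47.6 circ [ 429.9 -117.1] 53.0 z [0.0127 0.0177 0.0229]
lidh 164 mean [ 0.4297 -0.1163  0.0404] rect [ 430.  -116.5] [15.9 44.1] 87.2 circ [ 429.9 -115.3] 22.3 z [0.0345 0.0405 0.046 ]
sd 423 mean [0.4396 0.07   0.0129] rect [432.9  83.1] [ 70.1 174. ] 6.4 circ [427.7  82.4] 88.4 z [0.0051 0.0136 0.0197]
sdred 271 mean [0.444  0.057  0.0154] rect [436.4  84.1] [ 15.6 148.9] 15.5 circ [436.9  84.3] 74.5 z [0.0121 0.0153 0.0202]
pw 570 mean [ 0.3706 -0.2918  0.0376] rect [ 369.3 -294.8] [53.8 54.3] 11
[... 939 characters left out ...]
2, 19, 20, 21, 17, 17, 19, 1, 0, 1, 1, -1, 0, 1]
[0, -3, 1, -1, 1, 2, 0, -2, 20, 20, 22, 15, 20, 22, 18, 18, 18, 1, 0, -1, 0, 1, 0, 1]
[-2, -2, -2, -3, -3, 0, 0, 3, 22, 17, 18, 18, 17, 16, 20, 18, 17, 4, -3, 0, -1, -2, -1, -1]
[0, 0, -5, -5, 0, -1, 0, 20, 19, 20, 18, 23, 18, 17, 16, 14, 11, 1, 4, -3, -2, -6, 2, 1]
[1, -4, -1, 0, 0, -4, -1, 22, 20, 20, 19, 18, 19, 22, 22, 17, 12, -4, 2, 0, 0, -1, 2, 4]
[0, 1, -2, 0, 2, 0, 18, 20, 15, 19, 19, 21, 16, 19, 19, 12, 1, -3, 3, -4, 2, 2, -3, 0]
[5, 1, 0, -2, 0, 2, 16, 20, 17, 19, 20, 19, 18, 22, 23, 16, -1, -1, 1, 0, 0, -2, 0, -2]Traceback (most recent call last):
  File "<stdin>", line 25, in <module>
ValueError: cannot convert float NaN to integer
```

```bash
python3 -c "
import cv2
a=cv2.imread('pics/top1.png');b=cv2.imread('pics/side1.png')
A=cv2.resize(a[310:365,155:205],None,fx=8,fy=8,interpolation=2);B=cv2.resize(b[370:415,375:445],None,fx=5.6,fy=5.6)
h=440;B=cv2.copyMakeBorder(B,0,h-B.shape[0],0,0,0);import numpy as np
cv2.imwrite('pics/hs.png',np.hstack([A,B]))"
```

```text
(no output)
```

View pics/hs.png

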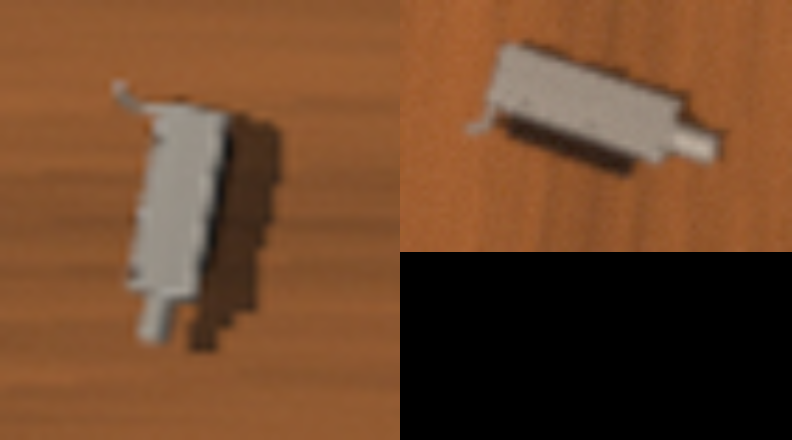

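The crop shows the headshell upright. Its body corners are at crop (153,105), (230,112), (130,285) and (200,295), with the collar at the bottom and the finger lift to the upper left.

```bash
python3 - <<'E'
from h import *
c=camera("top");K=c["mtx"];R,_=cv2.Rodrigues(np.array(c["rvec"],float));t=np.array(c["tvec"]).reshape(3)
def px(u,v,z):
    d=R.T@np.linalg.solve(K,[u,v,1]);o=-R.T@t;return (o+d*(z-o[2])/d[2])[:2]*1000
P=[px(155+a/8-.5,310+b/8-.5,.02) for a,b in[(153,105),(230,112),(130,285),(200,295),(152,342)]]
print(np.round(P,1),np.mean(P[:4],0))
W=cloud(c);m=np.zeros((480,640),bool);m[323:347,160:195]=1;m&=W[...,2]>.016
p=W[m];print(cv2.minAreaRect((p[:,:2]*1000).astype(np.float32)),p.mean(0))
for a,b in(((P[2]+P[3])/2,(P[0]+P[1])/2),(P[2],P[0]),(P[3],P[1])):
    d=b-a;print(np.linalg.norm(d),np.degrees(np.arctan2(d[1],d[0])))
E
```

```text
[[407.9 301.9]
 [406.6 281.5]
 [360.7 305.8]
 [358.5 287.3]
 [346.  299.3]] [383.44174061 294.11132986]
((383.19085693359375, 295.80914306640625), (48.6860466003418, 23.808521270751953), 0.5236900448799133) [0.38288102 0.29516998 0.01989297]
47.88107213387059 -5.795441503160556
47.37967104940322 -4.7264449210418995
48.398792061849 -6.841925966770534
```

```bash
cat > go.py <<'E'
# usage: go.py x y z(mm) yaw n : total shift in tool axes after turning
import sys;from h import *
o=monitor.get_obs();p=np.array(o["ee_pos"])*1000;r=o["eef_rot"]
a=np.array([float(v) for v in sys.argv[1:]]).reshape(-1,4)
yaw=r[2];print("now",o["time_s"],p.round(1),np.round(r,3),round(o["grip_width"],4))
for x,y,z,w in a:
    d=np.array([x,y,z])-p;s=(yaw-w+np.pi)%(2*np.pi)-np.pi
    print("spin",round(s,3),"shift",np.round([np.cos(w)*d[0]+np.sin(w)*d[1],np.sin(w)*d[0]-np.cos(w)*d[1],-d[2]],1))
    p=np.array([x,y,z]);yaw=w
E
python3 go.py 430 -150 150 -.105  383 294.5 80 -.105
```

```text
now 0.15 [ 159.7 -526.1  205. ] [-3.141 -0.     0.295] 0.094
spin 0.4 shift [ 229.4 -402.4   55. ]
spin 0.0 shift [ -93.3 -437.1   70. ]
```

Emit:
{"method": "apply_moves", "body": {
  "plan": [0,0,0,0.133,0,0,0,0.133,0,0,0,0.133,23,-40,5,0,23,-40,5,0,23,-40,5,0,23,-40,5,0,23,-40,5,0,23,-40,5,0,23,-40,5,0,23,-40,5,0,23,-40,5,0,22,-42,10,0,0,0,0,0,0,0,0,0],
  "hand": 0.3
}}

```text
time_s: 1.65
ee_pos: [0.4294, -0.1496, 0.1501]
eef_rot: [-3.141, 0.001, -0.102]
force: [0.1, -0.1, -0.7]
grip_width: 0.0609
grip_force: 0.0
```

Emit:
{"method": "apply_moves", "body": {
  "plan": [-8,-37,6,0,-8,-37,6,0,-8,-37,6,0,-8,-37,6,0,-8,-37,6,0,-8,-37,6,0,-8,-37,6,0,-8,-37,6,0,-8,-37,6,0,-8,-37,6,0,-7,-34,5,0,-6,-33,5,0,0,0,0,0,0,0,0,0]
}}

```text
time_s: 3.05
ee_pos: [0.3828, 0.2932, 0.0804]
eef_rot: [3.141, 0.0, -0.105]
force: [0.1, -0.1, -0.0]
grip_width: 0.0606
grip_force: 0.0
```

```bash
python3 go.py 383.3 294.5 5 -.105; python3 -c "
from h import *
save(camera('top'),'a1.png',(120,280,260,400),4)"
```

```text
now 3.05 [382.8 293.2  80.4] [ 3.141  0.    -0.105] 0.0606
spin 0.0 shift [ 0.4 -1.4 75.4]
```

View pics/a1.png

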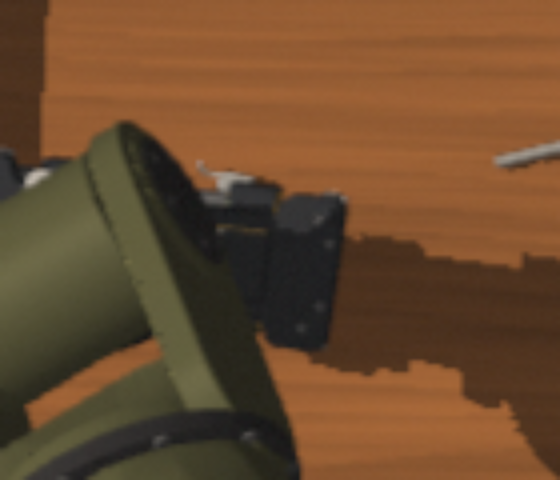

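The arm hides most of the headshell and only its front tip shows, at crop (230,180), between the fingers. That fits the estimate, so I'll descend and grip.

Emit:
{"method": "apply_moves", "body": {
  "plan": [0,-1,15,0,0,0,15,0,0,0,15,0,0,0,15,0,0,0,10,0,0,0,5,0,0,0,0,0,0,0,0,0]
}}

```text
time_s: 3.9
ee_pos: [0.3828, 0.295, 0.006]
eef_rot: [-3.141, -0.001, -0.105]
force: [0.9, 0.7, -0.4]
grip_width: 0.061
grip_force: 0.0
```

Emit:
{"method": "apply_moves", "body": {
  "plan": [0,0,0,0,0,0,0,0,0,0,0,0,0,0,0,0,0,0,0,0,0,0,0,0],
  "hand": -1,
  "squeeze": 12
}}

```text
time_s: 4.5
ee_pos: [0.3824, 0.295, 0.0054]
eef_rot: [-3.142, 0.0, -0.104]
force: [-0.7, -0.1, 0.4]
grip_width: 0.0181
grip_force: 12.0
```

```bash
python3 go.py 383.3 294.5 110 -.105 630 141.5 110 -.105 630 141.5 9 -.105;  python3 -c "
from h import *
save(camera('side'),'a2.png',(340,300,500,420),4)"
```

```text
now 4.5 [382.4 295.    5.4] [-3.142  0.    -0.104] 0.0181
spin 0.001 shift [   0.9    0.5 -104.6]
spin 0.0 shift [261.4 126.3  -0. ]
spin 0.0 shift [  0.  -0. 101.]
```

View pics/a2.png

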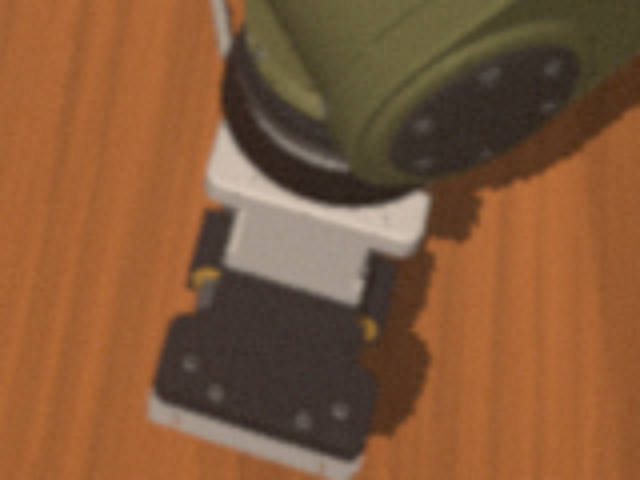

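The grip width is 18.1 mm, so it holds the headshell across its flats (the arm hides the rest of this view). Next I lift it and carry it to the tub.

Emit:
{"method": "apply_moves", "body": {
  "plan": [0,0,-15,0,0,0,-30,0,0,0,-30,0,0,0,-30,0,26,12,0,0,26,12,0,0,26,12,0,0,26,12,0,0,26,13,0,0,26,13,0,0,26,13,0,0,26,13,0,0,27,13,0,0,26,13,0,0,0,0,0,0,0,0,0,0]
}}

```text
time_s: 6.15
ee_pos: [0.6287, 0.1424, 0.1098]
eef_rot: [3.141, 0.001, -0.105]
force: [-0.0, -1.2, -0.2]
grip_width: 0.0179
grip_force: 12.0
```

```bash
python3 go.py 630 141.5 9.5 -.105; python3 -c "
from h import *
save(camera('side'),'a3.png',(190,150,400,330),3.3)"
```

```text
now 6.15 [628.7 142.4 109.8] [ 3.141e+00  1.000e-03 -1.050e-01] 0.0179
spin 0.0 shift [  1.4   0.7 100.3]
```

View pics/a3.png

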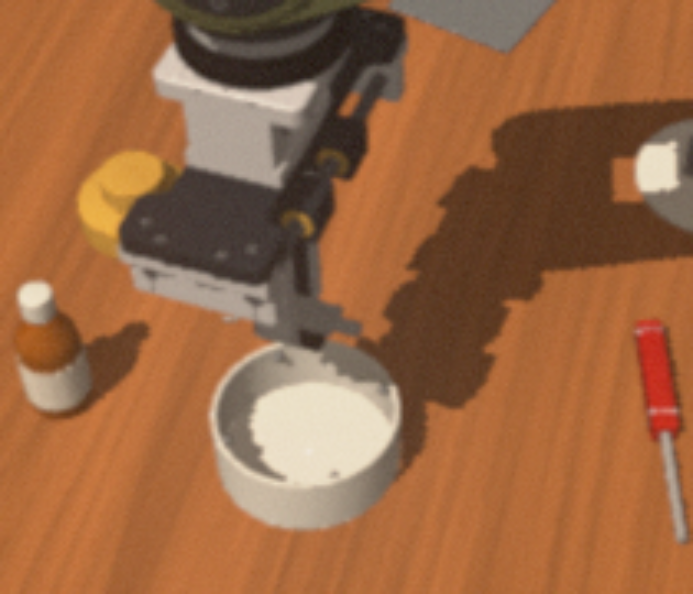

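The headshell hangs level in the fingers above the tub mouth, at crop (305,330). Lowering it in.

Emit:
{"method": "apply_moves", "body": {
  "plan": [1,0,20,0,0,0,20,0,0,0,20,0,0,0,12,0,0,0,10,0,0,0,8,0,0,0,6,0,0,0,4,0,0,0,0,0,0,0,0,0]
}}

```text
time_s: 7.2
ee_pos: [0.6301, 0.1425, 0.0108]
eef_rot: [-3.141, -0.001, -0.104]
force: [-0.4, -0.0, -0.4]
grip_width: 0.0177
grip_force: 12.0
```

Emit:
{"method": "apply_moves", "body": {
  "plan": [0,0,0,0,0,0,0,0,0,0,0,0,0,0,0,0],
  "hand": -0.3
}}

```text
time_s: 7.6
ee_pos: [0.63, 0.1425, 0.0106]
eef_rot: [-3.142, -0.0, -0.104]
force: [1.1, 0.2, -0.3]
grip_width: 0.0329
grip_force: 0.0
```

Emit:
{"method": "apply_moves", "body": {
  "plan": [0,0,-5,0,0,0,-15,0,0,0,-30,0,0,0,-40,0,0,0,-40,0,-18,35,0,0,-18,35,0,0,-18,35,0,0,-18,35,0,0,-18,35,0,0,-18,35,0,0,-18,35,0,0,-18,35,0,0,0,0,0,0]
}}

```text
time_s: 9.0
ee_pos: [0.456, -0.1238, 0.1418]
eef_rot: [3.141, -0.001, -0.108]
force: [-0.3, 0.1, -0.4]
grip_width: 0.0329
grip_force: 0.0
```

```bash
python3 go.py 430 -116.5 70 -.049;  python3 - <<'E'
from h import *
c=camera('top');W=cloud(c)
for (a,b,cc,d),n,lo in(((220,190,290,255),"tub",.033),((235,200,275,245),"hs",.017),((340,285,405,350),"lidh",.033),((340,285,405,350),"lid",.012)):
    m=np.zeros((480,640),bool);m[b:d,a:cc]=1
    m&=(W[...,2]>lo)&(W[...,2]<(.03 if n=="hs" else .06));p=W[m]
    if len(p):print(n,len(p),cv2.minAreaRect((p[:,:2]*1000).astype(np.float32)),p.mean(0))
save(c,'a4.png',(200,170,420,350),3.3)
E
```

```text
now 9.0 [ 456.  -123.8  141.8] [ 3.141e+00 -1.000e-03 -1.080e-01] 0.0329
spin -0.059 shift [-26.3  -6.   71.8]
tub 266 ((626.075927734375, 141.48268127441406), (100.72126770019531, 99.8699722290039), 2.9330708980560303) [0.62806616 0.14232111 0.03891782]
hs 273 ((626.6748657226562, 138.5733642578125), (95.97105407714844, 84.20723724365234), 1.8617130517959595) [0.63137789 0.14310642 0.02256881]
lid 283 ((399.20648193359375, -110.57430267333984), (91.98948669433594, 34.546627044677734), 71.1239013671875) [ 0.40055895 -0.1128089   0.01787467]
```

View pics/a4.png

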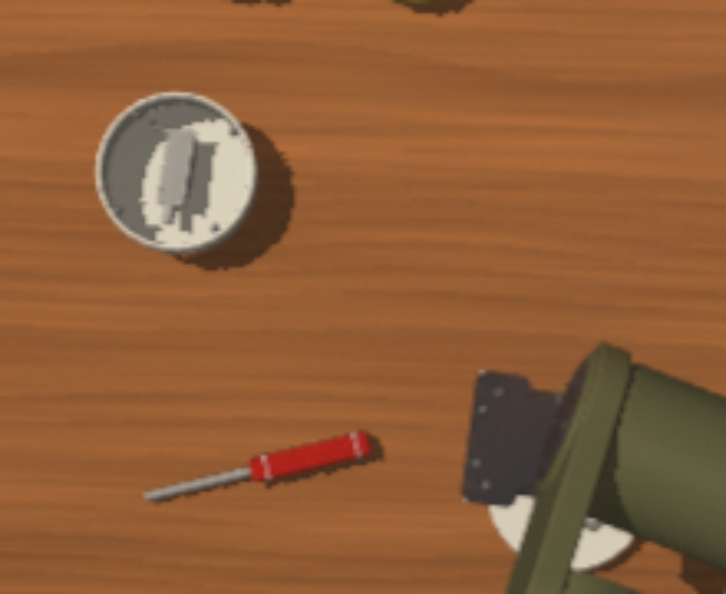

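The headshell stands upright near the middle of the tub, at crop (177,170). Now the lid.

Emit:
{"method": "apply_moves", "body": {
  "plan": [0,0,0,-0.059,-13,-3,10,0,-13,-3,20,0,0,0,25,0,0,0,25,0,0,0,20,0,0,0,12,0,0,0,8,0,0,0,0,0,0,0,0,0],
  "hand": 0
}}

```text
time_s: 10.05
ee_pos: [0.4324, -0.1139, 0.0211]
eef_rot: [3.141, -0.001, -0.045]
force: [0.0, -0.5, 0.4]
grip_width: 0.047
grip_force: 0.0
```

```bash
python3 go.py 430 -116.8 21 -.049
```

```text
now 10.05 [ 432.4 -113.9   21.1] [ 3.141e+00 -1.000e-03 -4.500e-02] 0.047
spin 0.004 shift [-2.2  3.   0.1]
```

Emit:
{"method": "apply_moves", "body": {
  "plan": [-2,3,0,0,0,0,0,0]
}}

```text
time_s: 10.25
ee_pos: [0.4298, -0.1171, 0.021]
eef_rot: [3.141, -0.001, -0.045]
force: [0.2, -0.4, 0.8]
grip_width: 0.0473
grip_force: 0.0
```

Emit:
{"method": "apply_moves", "body": {
  "plan": [0,0,0,0,0,0,0,0,0,0,0,0,0,0,0,0,0,0,0,0],
  "hand": -1,
  "squeeze": 35
}}

```text
time_s: 10.75
ee_pos: [0.4297, -0.1168, 0.0205]
eef_rot: [3.142, 0.0, -0.045]
force: [-0.5, 0.6, -0.0]
grip_width: 0.0158
grip_force: 35.0
```

Emit:
{"method": "apply_moves", "body": {
  "plan": [0,0,-15,0,0,0,-25,0,0,0,-30,0,0,0,-25,0,0,0,0,0,0,0,0,0]
}}

```text
time_s: 11.35
ee_pos: [0.4296, -0.1167, 0.1151]
eef_rot: [3.142, -0.0, -0.045]
force: [0.5, 0.3, -0.3]
grip_width: 0.0159
grip_force: 35.0
```

```bash
python3 go.py 626.3 141.6 114 -.049
```

```text
now 11.35 [ 429.6 -116.7  115.1] [ 3.142 -0.    -0.045] 0.0159
spin 0.004 shift [ 183.8 -267.6    1.1]
```

Emit:
{"method": "apply_moves", "body": {
  "plan": [18,-26,0,0,18,-27,0,0,18,-27,0,0,18,-27,0,0,18,-27,0,0,18,-27,0,0,19,-27,0,0,19,-27,0,0,19,-27,0,0,19,-26,0,0,0,0,0,0,0,0,0,0]
}}

```text
time_s: 12.55
ee_pos: [0.6248, 0.1427, 0.1131]
eef_rot: [3.141, 0.003, -0.044]
force: [-0.1, 0.4, -0.3]
grip_width: 0.0158
grip_force: 35.0
```

```bash
python3 go.py 626.3 141.6 50 -.049 626.3 141.6 46.8 -.049; python3 - <<'E'
from h import *
c=camera('side');W=cloud(c);save(c,'a5.png',(190,130,400,320),3)
hs=cv2.cvtColor(c["image"],cv2.COLOR_RGB2HSV)
m=np.linalg.norm(W[...,:2]-[.6263,.1416],axis=-1)<.062
m&=(W[...,2]>.095)&(W[...,2]<.13)&(hs[...,1]<60)&(hs[...,2]>110)
p=W[m];print(len(p))
A=np.c_[p[:,:2]-[.6263,.1416],np.ones(len(p))];print("plane",np.linalg.lstsq(A,p[:,2],rcond=None)[0])
print(cv2.minEnclosingCircle((p[:,:2]*1000).astype(np.float32)))
E
```

```text
now 12.55 [624.8 142.7 113.1] [ 3.141e+00  3.000e-03 -4.400e-02] 0.0158
spin 0.005 shift [ 1.5  1.  63.1]
spin 0.0 shift [ 0.  -0.   3.2]
1571
plane [ 0.00117304 -0.0033902   0.11099567]
((622.9159545898438, 145.1212615966797), 52.53627395629883)
```

View pics/a5.png

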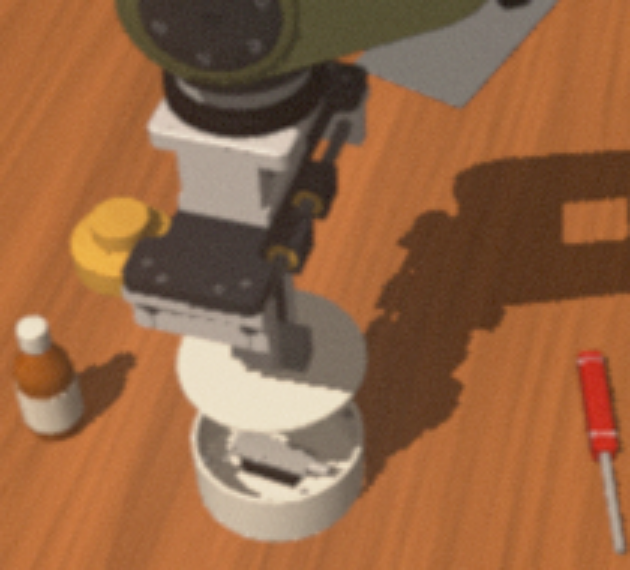

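The lid hangs level (measured tilt under 0.004 rad), with the headshell upright below it. I'll centre it and then lower.

Emit:
{"method": "apply_moves", "body": {
  "plan": [1,1,10,0,0,0,15,0,0,0,15,0,0,0,10,0,0,0,0,0,0,0,0,0]
}}

```text
time_s: 13.2
ee_pos: [0.6267, 0.1416, 0.0654]
eef_rot: [3.142, 0.0, -0.045]
force: [0.3, 0.1, -0.8]
grip_width: 0.0156
grip_force: 35.0
```

```bash
python3 go.py 626.3 141.6 46.5 -.049
```

```text
now 13.2 [626.7 141.6  65.4] [ 3.142  0.    -0.045] 0.0156
spin 0.004 shift [-0.4 -0.  18.9]
```

Emit:
{"method": "apply_moves", "body": {
  "plan": [0,0,5,0,0,0,4,0,0,0,3,0,0,0,2,0,0,0,2,0,0,0,2,0,0,0,1,0,0,0,0,0,0,0,0,0]
}}

```text
time_s: 14.1
ee_pos: [0.6266, 0.1416, 0.0465]
eef_rot: [-3.142, -0.0, -0.045]
force: [-1.2, -0.1, 0.0]
grip_width: 0.0156
grip_force: 35.0
```

Emit:
{"method": "apply_moves", "body": {
  "plan": [0,0,1,0,0,0,0.5,0,0,0,0,0]
}}

```text
time_s: 14.4
ee_pos: [0.6267, 0.1416, 0.0465]
eef_rot: [-3.142, -0.001, -0.045]
force: [-8.4, -2.2, 14.1]
grip_width: 0.0157
grip_force: 35.0
```

The lid is seated on the rim. Release and lift clear.

Emit:
{"method": "apply_moves", "body": {
  "plan": [0,0,-1,0,0,0,0,0,0,0,0,0,0,0,0,0,0,0,0,0],
  "hand": 0
}}

```text
time_s: 14.9
ee_pos: [0.6266, 0.1416, 0.0458]
eef_rot: [3.142, 0.0, -0.045]
force: [0.2, 0.8, 0.0]
grip_width: 0.0464
grip_force: 0.0
```

Emit:
{"method": "apply_moves", "body": {
  "plan": [0,0,-10,0,0,0,-30,0,0,0,-40,0,-30,15,-15,-0.14,-30,15,0,-0.14,-30,15,0,-0.14,-30,15,0,-0.14,-30,10,0,-0.14,0,0,0,-0.14,0,0,0,-0.14,0,0,0,-0.14,0,0,0,-0.14,0,0,0,-0.14,0,0,0,-0.14,0,0,0,-0.14,0,0,0,-0.14,0,0,0,0]
}}

```text
time_s: 16.6
ee_pos: [0.4984, 0.0402, 0.1417]
eef_rot: [3.141, 0.0, 1.777]
force: [0.1, -0.0, 0.5]
grip_width: 0.047
grip_force: 0.0
```

```bash
python3 go.py 444.4 55.2 80 1.84 444.4 55.2 5 1.84;  python3 - <<'E'
from h import *
c=camera('side');W=cloud(c);hs=cv2.cvtColor(c["image"],cv2.COLOR_RGB2HSV)
r=np.linalg.norm(W[...,:2]-[.6263,.1416],axis=-1)
for lo,hi,R in((.036,.055,.058),(.06,.08,.04)):
    m=(r<R)&(W[...,2]>lo)&(W[...,2]<hi);p=W[m];print(len(p),p.mean(0) if len(p) else 0)
    if len(p):print(np.percentile(p[:,2],[10,50,90]),cv2.minEnclosingCircle((p[:,:2]*1000).astype(np.float32)))
    A=np.c_[p[:,:2]-[.6263,.1416],np.ones(len(p))];print("plane",np.linalg.lstsq(A,p[:,2],rcond=None)[0])
E
```

```text
now 16.6 [498.4  40.2 141.7] [3.141 0.    1.777] 0.047
spin -0.063 shift [ 28.8 -48.   61.7]
spin 0.0 shift [ 0.  0. 75.]
1992 [0.62390712 0.1473606  0.04427221]
[0.04241636 0.04415635 0.04598801] ((626.08544921875, 142.11407470703125), 53.4634895324707)
plane [ 0.00287701 -0.00611319  0.04431431]
230 [0.62461055 0.14407918 0.06626265]
[0.06316738 0.06684964 0.06842744] ((624.8568115234375, 140.59295654296875), 22.479373931884766)
plane [ 0.00397502 -0.179525    0.06671444]
```

The lid's disc top measures 44.2 mm, level and concentric with the tub, so it is home. Next is the screwdriver.

Emit:
{"method": "apply_moves", "body": {
  "plan": [0,0,0,-0.063,10,-16,20,0,10,-16,20,0,9,-16,20,0,0,0,20,0,0,0,20,0,0,0,15,0,0,0,0,0]
}}

```text
time_s: 17.45
ee_pos: [0.4434, 0.0555, 0.0248]
eef_rot: [-3.139, -0.001, 1.834]
force: [-0.1, -0.3, -0.4]
grip_width: 0.0474
grip_force: 0.0
```

```bash
python3 go.py 444.4 55.2 5 1.84
```

```text
now 17.45 [443.4  55.5  24.8] [-3.139e+00 -1.000e-03  1.834e+00] 0.0474
spin -0.006 shift [-0.5  0.9 19.8]
```

Emit:
{"method": "apply_moves", "body": {
  "plan": [0,1,8,0,0,0,8,0,0,0,4,0,0,0,0,0]
}}

```text
time_s: 17.85
ee_pos: [0.445, 0.0558, 0.0056]
eef_rot: [-3.141, -0.0, 1.837]
force: [-0.1, -0.1, 0.4]
grip_width: 0.0469
grip_force: 0.0
```

Emit:
{"method": "apply_moves", "body": {
  "plan": [0,0,0,0,0,0,0,0,0,0,0,0,0,0,0,0,0,0,0,0],
  "hand": -1,
  "squeeze": 30
}}

```text
time_s: 18.35
ee_pos: [0.4453, 0.0558, 0.0061]
eef_rot: [3.141, 0.0, 1.838]
force: [0.0, -1.0, 0.8]
grip_width: 0.0155
grip_force: 30.0
```

Emit:
{"method": "apply_moves", "body": {
  "plan": [0,0,-15,0,0,0,-25,0,0,0,-30,0,0,0,-20,0,0,0,0,0.145,0,0,0,0.145,0,0,0,0.145,0,0,0,0.145,0,0,0,0,0,0,0,0]
}}

```text
time_s: 19.35
ee_pos: [0.4452, 0.0558, 0.0959]
eef_rot: [-3.142, 0.0, 1.262]
force: [-0.3, 0.1, -0.3]
grip_width: 0.0153
grip_force: 30.0
```

```bash
python3 go.py 598.4 -349.2 95 1.262
```

```text
now 19.35 [445.2  55.8  95.9] [-3.142  0.     1.262] 0.0153
spin 0.0 shift [-339.3  269.1    0.9]
```

Emit:
{"method": "apply_moves", "body": {
  "plan": [-26,21,0,0,-26,21,0,0,-26,21,0,0,-26,21,0,0,-26,21,0,0,-26,21,0,0,-26,21,0,0,-26,21,0,0,-26,21,0,0,-26,20,0,0,-26,20,0,0,-26,20,0,0,-27,20,0,0,0,0,0,0,0,0,0,0]
}}

```text
time_s: 20.85
ee_pos: [0.5964, -0.3497, 0.0951]
eef_rot: [-3.14, -0.0, 1.26]
force: [0.4, -0.2, -0.0]
grip_width: 0.0154
grip_force: 30.0
```

```bash
python3 go.py 598.4 -349.2 9.5 1.262;python3 - <<'E'
from h import *
c=camera('top');save(c,'a6.png',(400,170,560,290),4)
E
```

```text
now 20.85 [ 596.4 -349.7   95.1] [-3.14 -0.    1.26] 0.0154
spin -0.002 shift [ 1.1  1.7 85.6]
```

View pics/a6.png

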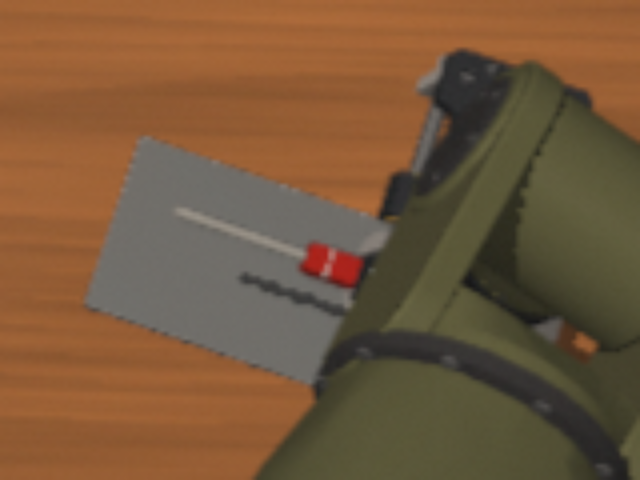

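The screwdriver lies over the mat parallel to its length, with the blade tip at crop (178,210), shifted slightly by its height. Lowering it now.

Emit:
{"method": "apply_moves", "body": {
  "plan": [1,1,20,0,0,0,25,0,0,0,20,0,0,0,11,0,0,0,6,0,0,0,3,0,0,0,0,0,0,0,0,0]
}}

```text
time_s: 21.7
ee_pos: [0.5984, -0.3491, 0.0119]
eef_rot: [3.14, 0.0, 1.258]
force: [-0.3, -0.7, -1.3]
grip_width: 0.0158
grip_force: 30.0
```

Emit:
{"method": "apply_moves", "body": {
  "plan": [0,0,0,0,0,0,0,0,0,0,0,0,0,0,0,0],
  "hand": 0
}}

```text
time_s: 22.1
ee_pos: [0.5981, -0.349, 0.0111]
eef_rot: [3.141, 0.0, 1.258]
force: [-0.3, -0.2, -0.2]
grip_width: 0.0444
grip_force: 0.0
```

Emit:
{"method": "apply_moves", "body": {
  "plan": [0,0,-10,-0.05,0,0,-30,-0.1,0,0,-40,0,0,30,0,0,0,30,0,0,0,30,0,0,0,30,0,0,0,30,0,0,0,30,0,0,0,30,0,0,0,0,0,0],
  "hand": 1
}}

```text
time_s: 23.2
ee_pos: [0.7723, -0.3689, 0.0822]
eef_rot: [3.13, 0.003, 1.409]
force: [-0.9, 1.3, -1.2]
grip_width: 0.0939
grip_force: 0.0
```

```bash
python3 go.py 369.3 -294.8 90 1.415 369.3 -294.8 4 1.415
```

```text
now 23.2 [ 772.3 -368.9   82.2] [3.130e+00 3.000e-03 1.409e+00] 0.0939
spin -0.006 shift [  10.7 -409.6   -7.8]
spin 0.0 shift [ 0.  0. 86.]
```

I moved outward instead of inward, but hit nothing. Now back toward the paperweight.

Emit:
{"method": "apply_moves", "body": {
  "plan": [0,-30,-3,0,1,-38,-3,0,1,-38,-3,0,1,-38,-3,0,1,-38,-3,0,1,-38,0,0,1,-38,0,0,1,-38,0,0,1,-38,0,0,1,-38,0,0,1,-38,0,0,0,0,0,0,0,0,0,0]
}}

```text
time_s: 24.5
ee_pos: [0.4011, -0.3022, 0.0954]
eef_rot: [3.12, 0.007, 1.407]
force: [-0.7, -0.4, 0.9]
grip_width: 0.094
grip_force: 0.0
```

```bash
python3 go.py 369.3 -294.8 4 1.415
```

```text
now 24.5 [ 401.1 -302.2   95.4] [3.12  0.007 1.407] 0.094
spin -0.008 shift [  2.4 -32.6  91.4]
```

Emit:
{"method": "apply_moves", "body": {
  "plan": [2,-16,20,0,0,-17,20,0,0,0,0,0,0,0,0,0]
}}

```text
time_s: 24.9
ee_pos: [0.3704, -0.2951, 0.0539]
eef_rot: [3.122, 0.006, 1.408]
force: [0.1, 0.1, -0.4]
grip_width: 0.0938
grip_force: 0.0
```

```bash
python3 go.py 369.3 -294.6 4 1.415; python3 - <<'E'
from h import *
c=camera('top');W=cloud(c);save(c,'a7.png',(400,180,530,390),2.8)
hs=cv2.cvtColor(c["image"],cv2.COLOR_RGB2HSV)
m=np.zeros((480,640),bool);m[195:280,410:520]=1;m&=(hs[...,1]>170)&((hs[...,0]<4)|(hs[...,0]>175))&(W[...,2]>.012)&(W[...,2]<.035)
print(m.sum(),cv2.minAreaRect((W[m][:,:2]*1000).astype(np.float32)))
E
```

```text
now 24.9 [ 370.4 -295.1   53.9] [3.122 0.006 1.408] 0.0938
spin -0.007 shift [ 0.3 -1.2 49.9]
228 ((596.90966796875, -353.57330322265625), (78.59163665771484, 15.590593338012695), 71.78736877441406)
```

View pics/a7.png

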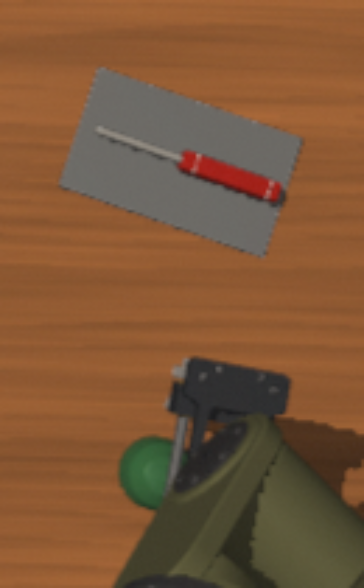

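The screwdriver lies on the mat, centred within 1 mm, and the paperweight at crop (152,473) is between the fingers once parallax is allowed for. Going down on it.

Emit:
{"method": "apply_moves", "body": {
  "plan": [0,0,15,0,0,0,15,0,0,-1,12,0,0,-1,6,0,0,0,0,0,0,0,0,0]
}}

```text
time_s: 25.55
ee_pos: [0.3684, -0.2947, 0.0054]
eef_rot: [3.123, 0.006, 1.408]
force: [1.0, -0.0, -0.5]
grip_width: 0.094
grip_force: 0.0
```

Emit:
{"method": "apply_moves", "body": {
  "plan": [0,0,0,0,0,0,0,0,0,0,0,0,0,0,0,0,0,0,0,0],
  "hand": -1,
  "squeeze": 30
}}

```text
time_s: 26.05
ee_pos: [0.368, -0.2944, 0.005]
eef_rot: [3.123, 0.005, 1.408]
force: [0.2, -0.4, 0.1]
grip_width: 0.0572
grip_force: 0.2
```

Emit:
{"method": "apply_moves", "body": {
  "plan": [0,0,-15,0,0,0,-25,0,0,0,-30,0,0,0,-30,0,0,0,-20,0,0,0,0,0,0,0,0,0]
}}

```text
time_s: 26.75
ee_pos: [0.3657, -0.2931, 0.1241]
eef_rot: [3.124, 0.005, 1.408]
force: [0.7, -1.1, -1.9]
grip_width: 0.055
grip_force: 30.0
```

```bash
python3 go.py 460 40 124 1.408 642.6 245.3 124 1.408 642.6 245.3 6 1.408
```

```text
now 26.75 [ 365.7 -293.1  124.1] [3.124 0.005 1.408] 0.055
spin -0.0 shift [3.44e+02 3.90e+01 1.00e-01]
spin 0.0 shift [232.2 146.9  -0. ]
spin 0.0 shift [  0.   0. 118.]
```

Emit:
{"method": "apply_moves", "body": {
  "plan": [34,4,0,0,34,4,0,0,34,4,0,0,34,4,0,0,34,4,0,0,34,4,0,0,34,4,0,0,34,4,0,0,34,4,0,0,34,4,0,0,0,0,0,0]
}}

```text
time_s: 27.85
ee_pos: [0.4604, 0.0384, 0.122]
eef_rot: [3.126, 0.005, 1.411]
force: [0.0, -0.2, -1.7]
grip_width: 0.0552
grip_force: 30.0
```

Emit:
{"method": "apply_moves", "body": {
  "plan": [29,18,0,0,29,18,0,0,29,18,0,0,29,18,0,0,29,18,0,0,29,18,0,0,29,18,0,0,29,18,0,0,0,0,0,0,0,0,0,0]
}}

```text
time_s: 28.85
ee_pos: [0.6398, 0.2406, 0.1226]
eef_rot: [3.126, 0.007, 1.408]
force: [0.4, -0.4, -2.2]
grip_width: 0.0552
grip_force: 30.0
```

```bash
python3 go.py 642.6 245.3 6 1.408; python3 - <<'E'
from h import *
c=camera('side');W=cloud(c);save(c,'a8.png',(150,150,400,400),2.3)
hs=cv2.cvtColor(c["image"],cv2.COLOR_RGB2HSV)
m=(np.linalg.norm(W[...,:2]-[.6426,.2453],axis=-1)<.06)&(hs[...,0]>45)&(hs[...,0]<90)&(hs[...,1]>120)
p=W[m];print(len(p),np.percentile(p,[1,50,99],axis=0))
E
```

```text
now 28.85 [639.8 240.6 122.6] [3.126 0.007 1.408] 0.0552
spin 0.0 shift [  5.1   2.  116.6]Traceback (most recent call last):
  File "<stdin>", line 5, in <module>
    return _quantile_unchecked(
        a, q, axis, out, overwrite_input, method, keepdims, weights)
    return _ureduce(a,
                    func=_quantile_ureduce_func,
    ...<5 lines>...
                    overwrite_input=overwrite_input,
                    method=method)
    r = func(a, **kwargs)
    result = _quantile(arr,
                       quantiles=q,
    ...<2 lines>...
                       out=out,
                       weights=wgt)
    slices_having_nans = np.isnan(arr[-1, ...])
                                  ~~~^^^^^^^^^
IndexError: index -1 is out of bounds for axis 0 with size 0
```

View pics/a8.png

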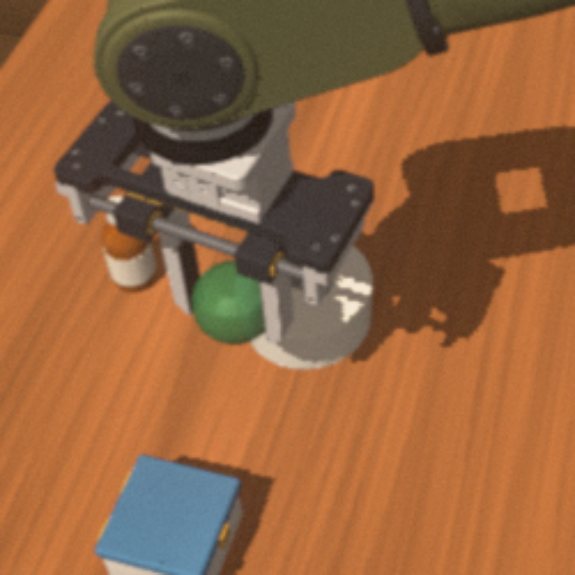

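The paperweight hangs between the fingers at crop (232,302). A quick depth check will give its height in the hand.

```bash
python3 - <<'E'
from h import *
c=camera('side');W=cloud(c);im=c["image"].astype(int)
m=np.zeros((480,640),bool);m[260:302,228:270]=1
m&=(im[...,1]>im[...,0]*1.3)&(im[...,1]>im[...,2]*1.1)&~np.isnan(W[...,0])
m&=np.linalg.norm(np.nan_to_num(W[...,:2])-[.64,.24],axis=-1)<.05
p=W[m]*1000;print(len(p),np.percentile(p,[1,50,99],axis=0).round(1))
from scipy.optimize import least_squares
f=least_squares(lambda q:np.linalg.norm(p-q,axis=1)-28,[640,240,135],loss="soft_l1");print(f.x,np.std(f.fun))
E
```

```text
687 [[618.6 228.3 139.6]
 [639.4 251.9 157.3]
 [662.3 265.9 164.2]]
[639.52603045 238.83880611 136.62610758] 1.0974451380047392
```

Emit:
{"method": "apply_moves", "body": {
  "plan": [3,1,20,0,3,1,25,0,0,0,25,0,0,0,20,0,0,0,10,0,0,0,0,0,0,0,0,0]
}}

```text
time_s: 29.65
ee_pos: [0.6454, 0.2457, 0.0263]
eef_rot: [3.122, 0.005, 1.407]
force: [-0.6, -0.0, -1.9]
grip_width: 0.0551
grip_force: 30.0
```

```bash
python3 go.py 642.6 245.8 5.5 1.408
```

```text
now 29.65 [645.4 245.7  26.3] [3.122 0.005 1.407] 0.0551
spin -0.001 shift [-0.4 -2.8 20.8]
```

Emit:
{"method": "apply_moves", "body": {
  "plan": [0,-1,6,0,0,-1,6,0,0,-1,4,0,0,0,2,0,0,0,2,0,0,0,0.5,0,0,0,0,0]
}}

```text
time_s: 30.35
ee_pos: [0.6425, 0.2464, 0.0056]
eef_rot: [3.123, 0.005, 1.408]
force: [-4.9, -1.1, 5.5]
grip_width: 0.055
grip_force: 30.0
```

Emit:
{"method": "apply_moves", "body": {
  "plan": [0,0,0,0,0,0,0,0,0,0,0,0,0,0,0,0],
  "hand": 0.7
}}

```text
time_s: 30.75
ee_pos: [0.6424, 0.2463, 0.0046]
eef_rot: [3.123, 0.005, 1.408]
force: [0.2, 0.6, -0.3]
grip_width: 0.079
grip_force: 0.0
```

Emit:
{"method": "apply_moves", "body": {
  "plan": [0,0,-10,0,0,0,-30,0,0,0,-40,0,0,0,-40,0,0,-30,-20,0,0,-40,0,0,0,-40,0,0,0,-40,0,0,0,-40,0,0,0,-40,0,0,0,0,0,0,0,0,0,0]
}}

```text
time_s: 31.95
ee_pos: [0.4132, 0.2851, 0.1416]
eef_rot: [3.122, 0.004, 1.409]
force: [0.3, 0.9, 1.5]
grip_width: 0.08
grip_force: 0.0
```

```bash
python3 go.py 400 245 120 1.408; python3 - <<'E'
from h import *
c=camera('top');W=cloud(c);save(c,'a9.png')
T=np.array([626.3,141.6]);ex=np.array([.155,.988])
def reg(n,u0,v0,u1,v1,lo,hi):
    m=np.zeros((480,640),bool);m[v0:v1,u0:u1]=1;m&=(W[...,2]>lo)&(W[...,2]<hi);p=W[m]*1000
    if len(p)>5:
        q=cv2.minAreaRect(p[:,:2].astype(np.float32));d=np.array(q[0])-T
        print(n,len(p),q,"tub frame",d@ex,d@[-ex[1],ex[0]],"z98",np.percentile(p[:,2],[50,98]))
reg("pw",178,190,230,245,.012,.07);reg("pwtop",178,190,230,245,.04,.07)
reg("lid",220,185,290,255,.036,.055);reg("bottle",240,130,275,170,.07,.12);reg("rw",300,130,350,180,.02,.06)
E
```

```text
now 31.95 [413.2 285.1 141.6] [3.122 0.004 1.409] 0.08
spin 0.001 shift [-41.7  -6.5  21.6]
pw 577 ((640.6398315429688, 228.03021240234375), (88.13040924072266, 55.2404899597168), 79.73168182373047) tub frame 87.6157237426758 -0.771070642089887 z98 [39.23496862 48.68080006]
pwtop 261 ((639.1632080078125, 224.3135528564453), (85.6247787475586, 44.656253814697266), 73.51945495605469) tub frame 83.71478746337891 0.11175118103023074 z98 [43.24518627 49.55410473]
lid 1776 ((627.1795043945312, 141.82827758789062), (105.27784729003906, 102.96080017089844), 46.273292541503906) tub frame 0.3618614379882939 -0.8335673156738721 z98 [43.44820393 48.51783112]
bottle 79 ((774.1201782226562, 134.9794158935547), (17.38698959350586, 17.340373992919922), 3.670947313308716) tub frame 16.370990527343764 -147.07252662048344 z98 [87.98010784 93.92051218]
rw 768 ((780.872314453125, -9.150871276855469), (69.76090240478516, 68.51406860351562), 49.82133102416992) tub frame -124.98315208129881 -176.08383172760014 z98 [25.97224034 46.12088042]
```

View pics/a9.png

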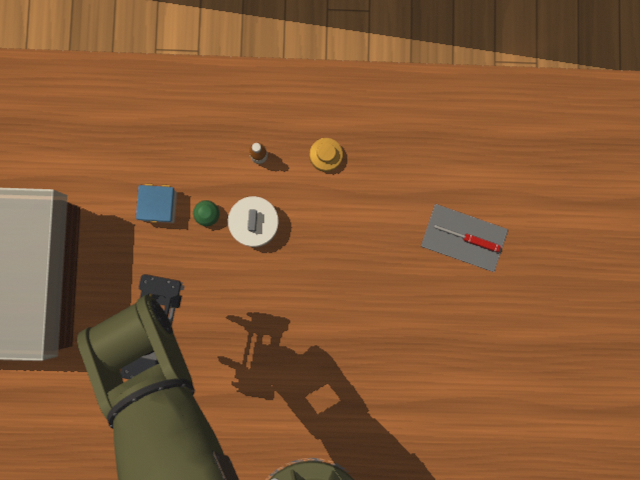

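The final view shows the lid on the tub (253,221), the paperweight standing between tub and box (206,213), and the screwdriver along the mat. The paperweight's centre is about 104 mm along the tub–box line (its box was stretched by a lid-edge pixel) and about 1 mm off sideways. The bottle and record weight haven't moved.

```bash
python3 -c "
from station import ctrl
print(ctrl.hand_in())"
```

```text
the job is handed in; nothing more can be done
None
```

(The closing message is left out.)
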